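# Shift the bench shaker into the gear tagged green

### The arm

A 6-joint arm with a two-finger parallel gripper is mounted at the origin on the work surface. World frame = base frame: x ahead of the robot, y to its left, z up, the work surface at z = 0. Lengths are in mm, angles in rad, forces in N, time in s.
With the tool pointing down it reaches from about 350 to 975 mm from the base axis. Payload 7.1 kg.
Tool frame: the origin (TCP) lies on the front face of the gripper's body, between the roots of the fingers; the fingertips stand 80 mm ahead of it and the grasp point (between the pads) lies 61 mm ahead of it (env.tips_ahead is the distance from the TCP to the fingertips, in mm); z points along the fingers, y is the direction in which the jaws open and shut (so a half turn about z gives the same grasp; the last joint's range is limited). The gripper opens to 88 mm and grips with 3 to 60 N. Pads are 20 mm wide; open, the fingers measure 115 mm over their backs; the gripper's body (75 mm by 178 mm) begins 61 mm behind the grasp point.
Start: joints at [1.189, 0.423, 1.63, -0, 1.089, -0.019], TCP at [221.776, 584.312, 302.675] pointing down, gripper open.
Joint ranges: [-3, 3], [-0.9, 2.11], [0.09, 2.58], [-1.31, 4.45], [0.11, 2.69], [-2.54, 2.54]. Speed limits (rad/s): [2.39, 2.39, 3.01, 3.14, 3.14, 3.14].

### API

Orientations are given as a unit quaternion [x, y, z, w].
In Python, from station import env, set_gripper, viewer, workorder gives the robot as it stands. Calls block until the motion is done:
- env.reach(position, orientation): joint-space move of the TCP to a pose.
- env.move_l(position, rot=None, rate=150, f_stop=None): straight line of the TCP; rot=None keeps the orientation; rate is the mean speed in mm/s. With f_stop (N) it stops when the force on the tool has changed by that much, and returns True; else False.
- env.move_joints(angles): joint-space move.
- set_gripper(opening): finger opening in mm; the grip force is fixed at half the most; returns when the fingers have stopped.
- env.hold(seconds).
- env.ik(position, orientation): joint angles nearest the present ones, or None.
- env.read_state(): the state.
- viewer.camera(name): name is "scene" or "top" or "wrist"; returns the picture (420x560x3 uint8, blue, green, red); there is no depth.
- viewer.camera_params(name): a dict with "fx", "fy", "cx", "cy" (pixels), "pose" (4x4, takes a point from camera to world coordinates); the wrist camera has in their place "tool_from_camera" (4x4, takes a point from camera to tool coordinates, whose origin is the TCP and whose axes are the flange's). Camera axes: x right, y up, looking along -z (the intrinsics and any distortion apply to the point x, -y, -z); pixel columns grow to the right and rows downward; lengths in mm; the calibration is good to about 2 mm. The wrist camera is an equidistant fisheye: a pixel r from the principal point sees the ray r / f radians off the axis. A picture is of the moment at which its call begins: read the wrist's pose just before it. camera_params takes no time and is no camera call.
A pose or a line that the arm cannot do raises env.IKError and nothing moves.
- workorder.sign_off(): hands the job in, once; it reports no verdict.
The state is a dict: "time_s": time; "qpos": joint angles; "dq": joint speeds; "tau": joint torques, N m; "tool_pos": TCP position; "orientation": TCP orientation; "force": force on the tool from outside, world axes, zero at the start; "wrist_torque": the same for the moment, N m; "width": finger opening in mm.
Only numpy, scipy, OpenCV 4.12 (cv2) and the standard library are available. Lean on these libraries where they do the work, as an engineer would, in place of code of your own. Each camera call takes 0.05 s, during which the arm holds its last target.

### The job

Set the culture shaker to the speed tagged green: with the fingertips push its gear lever through the gate, to neutral, across, and then fully home to the end of the outer slot that has the green disc at its end. Only push the lever, gently: do not grip it or force it against the gate. Leave the flasks and everything else where they stand, and take the hand away when the lever is in.

Things in the scene. Friction and masses are not known exactly. Their poses are not given: they have to be found in the camera images.
- shaker: white bench shaker, fixed, 300 mm deep (x), 515 mm wide (y). Origin on the bench under the gear lever's pivot; x points away from its front panel (rearward), y to its left, z up; turned by up to 0.3 rad. Gearbox deck (125 mm high) at y -110 to +110 mm; flask platform (rails 136 mm high) at y -130 to -400 mm
- gate_centre (a point): centre of the steel gate plate (128 x 128 mm, top face 137 mm above the bench), axes as the shaker's. Three front-to-back slot columns at y -26, 0, +26 mm cross the neutral channel at x = 0: six slots, 14 mm wide; the lever's stem is 10 mm thick. It cannot pass the webs between the slots, which are rounded where they meet the channel
- lever_knob (a point): centre of the black ball, 36 mm across, on the gear lever. The lever pivots 13 mm above the bench straight under the gate's centre; the ball's centre is 200 mm from the pivot, 213 mm above the bench when upright. At the end of an outer slot it stands 41 mm forward or rearward and 42 mm left or right of the gate's centre
- lever_at_gate (a point): point on the lever's steel stem 120 mm from the pivot, level with the gate plate when upright
- gear_lever: the gear lever: 10 mm steel stem with the black ball; origin at the pivot, z along the stem towards the ball. A sideways push of about 3 N at the ball moves it; it has no spring and stays where it is left. Sideways it starts in the middle column and meets stops in the outer columns; tilted 0.213 rad there. More than 35 N on it is too much
- lever_throw (a joint): tilt of the lever front to back, rad: positive = ball rearward (shaker +x), 0 = neutral channel, -0.213 and +0.213 = stops at the ends of the slots. It starts at any value, in the middle column
- tag_green: GREEN flat round coloured disc, 22 mm across, 3 mm thick, stuck on the gate plate 46 mm in front of or behind the gate's centre and 26 mm to its left or right, just beyond the end of one outer slot; which of the four outer slots has which colour varies. Origin: centre of its underside, on the plate
- tag_red: RED flat round coloured disc, 22 mm across, 3 mm thick, stuck on the gate plate 46 mm in front of or behind the gate's centre and 26 mm to its left or right, just beyond the end of one outer slot; which of the four outer slots has which colour varies. Origin: centre of its underside, on the plate
- tag_blue: BLUE flat round coloured disc, 22 mm across, 3 mm thick, stuck on the gate plate 46 mm in front of or behind the gate's centre and 26 mm to its left or right, just beyond the end of one outer slot; which of the four outer slots has which colour varies. Origin: centre of its underside, on the plate
- tag_yellow: YELLOW flat round coloured disc, 22 mm across, 3 mm thick, stuck on the gate plate 46 mm in front of or behind the gate's centre and 26 mm to its left or right, just beyond the end of one outer slot; which of the four outer slots has which colour varies. Origin: centre of its underside, on the plate
- flask_a_mid (a point): glass conical culture flask with a blue cap, 130 mm tall, base 76 mm across, standing in a spring clamp on the shaker's platform; half-way up
- flask_b_mid (a point): glass conical culture flask with a white cap, 130 mm tall, base 76 mm across, standing in another clamp on the platform; half-way up
- vial_mid (a point): amber vial with a white cap, 25 mm across, 48 mm tall, standing on the shaker's deck behind the gate; half-way up
- dish_mid (a point): clear culture dish with lid, 60 mm across, 15 mm tall, lying on the shaker's deck behind the gate; half-way up
- tip_box_mid (a point): yellow pipette-tip box with a clear lid, 88 x 123 mm, 62 mm tall, on the bench left of the shaker; half-way up
- media_bottle_mid (a point): round jar with an orange cap, 70 mm across, 150 mm tall, on the bench right of the shaker; half-way up

How it is judged:
By the outcome, as a careful person would: the job done as asked, in the order asked, and still so for the second after the job is handed in, with the robot touching nothing.
It also fails if it takes over 51 s, if anything falls off the work surface, if the arm or the gripper's body presses on something with over 40 N, if the wrist force passes 120 N, or if a joint passes its speed limit or range.

## Working session

There is one attempt and no reset: what is moved stays moved. The work goes in short steps, each a Python script; the robot and the scene stay as the last script left them, time stands still between calls to the robot, and variables do not carry over. Pictures are saved under pics/ and viewed, and the job is handed in when it is done.

```bash
ls; mkdir -p pics
python3 - <<'E'
from station import env, set_gripper, viewer, workorder
import cv2
for n in ["scene","top","wrist"]:
    s=env.read_state(); im=viewer.camera(n); cv2.imwrite(f"pics/{n}0.png",im)
    print(n,viewer.camera_params(n))
print(s)
E
```

```text
pics
scene {'fx': 432.0318498046529, 'fy': 432.0318498046529, 'cx': 276.8453946609407, 'cy': 211.70001767768787, 'pose': array([[ 7.68500794e-01, -4.96368974e-01,  4.03762766e-01,
         1.15416247e+03],
       [ 6.39599908e-01,  6.13540235e-01, -4.63120219e-01,
        -7.09046815e+02],
       [-1.78461943e-02,  6.14154884e-01,  7.88983708e-01,
         1.24821351e+03],
       [ 0.00000000e+00,  0.00000000e+00,  0.00000000e+00,
         1.00000000e+00]])}
top {'fx': 452.492259503717, 'fy': 452.492259503717, 'cx': 276.6503851907671, 'cy': 210.69841128667355, 'pose': array([[-6.00313376e-03,  9.97652692e-01, -6.82134060e-02,
         4.85539637e+02],
       [-9.99813611e-01, -7.23987346e-03, -1.78977195e-02,
        -7.64120825e+01],
       [-1.83495644e-02,  6.80932493e-02,  9.97510202e-01,
         1.37416070e+03],
       [ 0.00000000e+00,  0.00000000e+00,  0.00000000e+00,
         1.00000000e+00]])}
wrist {'fx': 325.19226210127806, 'fy': 325.19226210127806, 'cx': 280.3496047749177, 'cy': 217.93061298838552, 'tool_from_camera': array([[-3.81794671e-04,  9.68637252e-01,  2.48478827
[... 258 characters left out ...]
0,
         1.00000000e+00]])}
{'time_s': 0.1, 'qpos': array([ 1.18900041e+00,  4.23765627e-01,  1.63059574e+00,  1.69023839e-07,
        1.08860612e+00, -1.90167743e-02]), 'dq': array([-0.00089467, -0.00041776, -0.00096907,  0.00027336,  0.00017025,
        0.00087594]), 'tau': array([ 1.03785904e-03, -5.45617926e+01, -2.74325538e+01,  6.46189204e-02,
        1.87482673e-02,  1.22146952e-05]), 'tool_pos': array([221.6373567 , 583.96681742, 301.98561237]), 'orientation': array([ 1.80396515e-01,  9.83593730e-01, -6.73644961e-04, -1.36915974e-04]), 'force': array([-0.16065115,  0.00700519,  0.71050945]), 'wrist_torque': array([-0.05166123, -0.01269492, -0.00300448]), 'width': 87.9403905173106}
```

View pics/scene0.png

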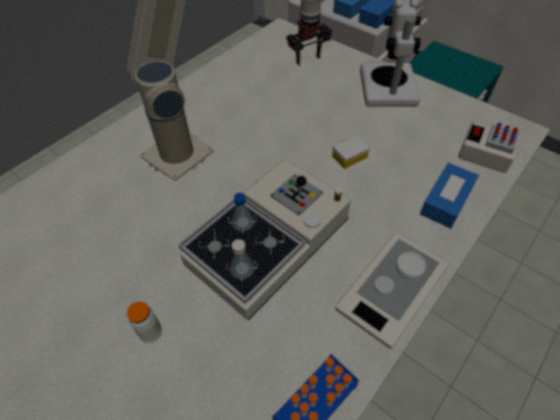

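View pics/top0.png

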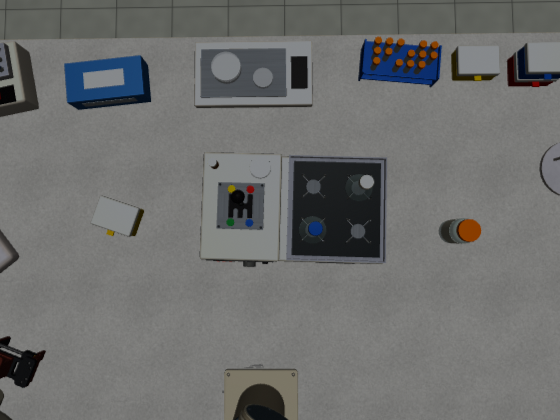

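The top view shows the gate at about px (241,206). Green is at (230,223), front-left, blue is front-right, yellow rear-left and red rear-right. The black ball is near (238,197). Next I'll measure these.

```bash
cat > h.py <<'E'
import numpy as np, cv2
from station import env, set_gripper, viewer, workorder
from scipy.spatial.transform import Rotation as R
def ray(n,px):
    p=viewer.camera_params(n); T=p["pose"]
    d=np.array([(px[0]-p["cx"])/p["fx"],-(px[1]-p["cy"])/p["fy"],-1.])
    return T[:3,3],T[:3,:3]@d
def onz(n,px,z):
    o,d=ray(n,px); return o+d*(z-o[2])/d[2]
def proj(n,P):
    p=viewer.camera_params(n);T=p["pose"]; c=T[:3,:3].T@(np.array(P)-T[:3,3])
    return np.array([p["cx"]+p["fx"]*c[0]/-c[2],p["cy"]-p["fy"]*c[1]/-c[2]])
HUE=dict(green=(45,85),blue=(100,130),yellow=(22,35),red=(170,8))
def blobs(im,col,box):
    h=cv2.cvtColor(im,cv2.COLOR_BGR2HSV); H=h[...,0].astype(int); a,b=HUE[col]
    m=((H>=a)&(H<=b)) if a<b else ((H>=a)|(H<=b))
    m&=(h[...,1]>110)&(h[...,2]>60)
    x0,y0,x1,y1=box; k=np.zeros_like(m);k[y0:y1,x0:x1]=1
    n,l,s,c=cv2.connectedComponentsWithStats((m&k).astype(np.uint8))
    return sorted([(int(s[i,4]),c[i].round(2)) for i in range(1,n)],key=lambda t:-t[0])[:2]
E
python3 - <<'E'
from h import *
for n,box in [("top",(210,175,272,235)),("scene",(268,165,330,220))]:
    im=cv2.imread(f"pics/{n}0.png")
    for c in HUE:
        b=blobs(im,c,box); print(n,c,b, [onz(n,t[1],140).round(1) for t in b])
    x0,y0,x1,y1=box
    cv2.imwrite(f"pics/{n}0z.png",cv2.resize(im[y0:y1,x0:x1],None,fx=9,fy=9,interpolation=cv2.INTER_CUBIC))
E
```

```text
top green [(48, array([229.9 , 221.81]))] [array([540.4,  73.8, 140. ])]
top blue [(52, array([248.71, 222.35]))] [array([538.6,  22.3, 140. ])]
top yellow [(49, array([231.1 , 188.37]))] [array([632.4,  70.6, 140. ])]
top red [(47, array([249.91, 188.94]))] [array([630.4,  18.8, 140. ])]
scene green [(15, array([290.87, 181.53]))] [array([540.5,  72.7, 140. ])]
scene blue [(20, array([281.1, 190.3]))] [array([539.6,  21. , 140. ])]
scene yellow [(25, array([311.56, 194.8 ]))] [array([631.5,  69.6, 140. ])]
scene red [(25, array([301.56, 203.8 ]))] [array([629.2,  18. , 140. ])]
```

View pics/top0z.png

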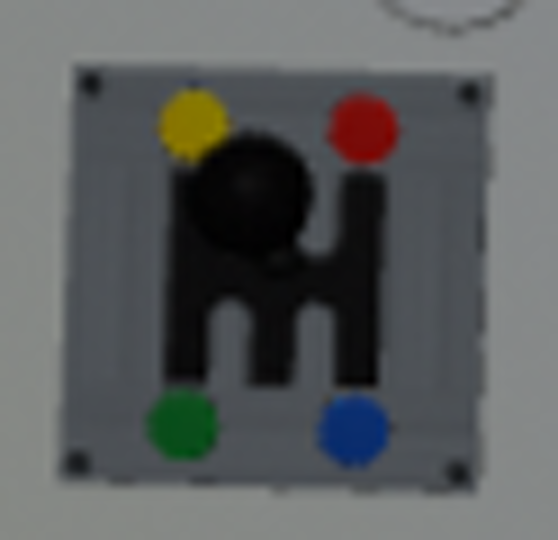

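View pics/scene0z.png

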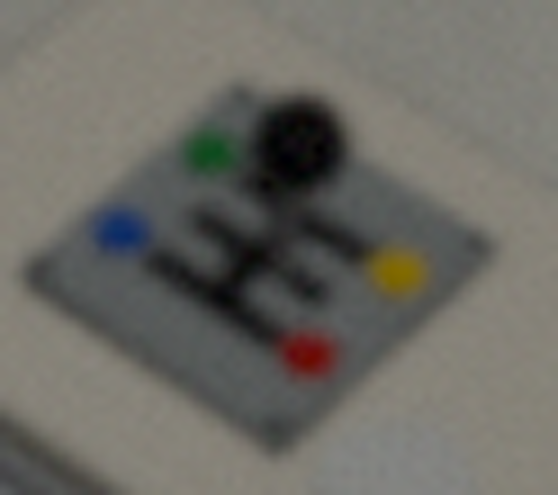

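Tag spacing is 92 × 52 mm, as specified. Next I'll locate the ball.

Run:
```python
from h import *
g={}
for n,box in [("top",(232,186,247,205)),("scene",(292,172,311,190))]:
    im=cv2.imread(f"pics/{n}0.png")
    C=np.mean([onz(n,blobs(im,c,dict(top=(210,175,272,235),scene=(268,165,330,220))[n])[0][1],140) for c in HUE],axis=0)
    G=[onz(n,blobs(im,c,dict(top=(210,175,272,235),scene=(268,165,330,220))[n])[0][1],140) for c in HUE]
    yaw=np.arctan2(*( (G[2]-G[0]+G[3]-G[1])[[1,0]])); print(n,C.round(1),yaw.round(3)); g[n]=(C,yaw)
    x0,y0,x1,y1=box; sub=im[y0:y1,x0:x1].max(2); print(sub)
```

```text
top [585.4  46.4 140. ] -0.036
[[134 130 104  80  83  82  82  83  83  82  83  83  83  83  83]
 [135 135 129  87  84  84  84  84  84  84  84  84  84  84  76]
 [135 135 135  92  83  88  87  87  88  88  87  87  88  87  86]
 [135 134 135  96  66  54  65  68  85  87  88  87  87  87  95]
 [135 135  91  44  24  17  22  23  37  63  84  87  88  87  86]
 [109  64  29   9   5   6   6   6   8  22  48  83  87  87  81]
 [ 53  14   6   6   7   7   7   6   5   5  13  46  80  83  84]
 [ 17   5   5   7   7   8   9   9   7   6   5  13  79  86  85]
 [  6   6   5   6  12  14  11   9   6   5   5   3  45  82  84]
 [  5   5   6   8  15  18  14  11   7   5   6   4  35  81  84]
 [  5   6   6   7  11  13  11   8   6   5   4   3  22  80  84]
 [  4   6   6   7   7   9   9   7   6   5   3   5  32  81  84]
 [  4   4   5   6   6   8   5   5   6   6   5   4  52  84  83]
 [  4   4   5   4   5   5   6   5   5   4   2   3  75  87  83]
 [  4   3   4   4   3   6   3   5   3   4   2  29  82  88  83]
 [  9   3   3   4   4   4   4   3   4   3   7  71  87  87  82]
 [ 12   9   5   3   2   3   2   3   3   8  10  51  84  87  71
[... 920 characters left out ...]
  12  16  16  16   2  18  34  68 104 121 129
  135]
 [ 75  73  70  56  40  19  10   7   9  15  18  10  19  34  67  95 113 121
  128]
 [ 74  71  61  56  41  22  10   5   5  14  15   7  25  47  70  88  96 105
  116]
 [ 77  71  62  47  34  27  20  13   8   6  16  24  38  60  81  89  91  95
  102]
 [ 81  73  61  42  31  10  20  22  18  23  29  48  58  71  88  91  94  93
   94]
 [ 86  81  68  57  41  27  26  31  36  39  50  67  72  84  91  91  91  91
   90]
 [ 76  85  82  75  58  42  35  38  41  49  61  71  80  88  90  86  92  93
   92]
 [ 69  76  83  86  75  58  44  42  47  46  49  60  72  79  87  87  89  89
   93]
 [ 51  62  74  77  77  64  49  45  45  41  36  46  58  67  79  83  88  90
   92]]
```

Run:
```python
from h import *
C=np.array([585.3,46.,0]);Y=-.035
Rz=R.from_euler('z',Y)
def L(P): return Rz.inv().apply(np.array(P)-C).round(1)
for z in(205,213): print(L(onz("top",(237.1,196.4),z)),L(onz("scene",(300.9,180.5),z)))
o1,d1=ray("top",(237.1,196.4));o2,d2=ray("scene",(300.9,180.5))
s=np.linalg.lstsq(np.c_[d1,-d2],o2-o1,rcond=None)[0]; print(L(o1+s[0]*d1),L(o2+s[1]*d2))
for th in (0,.1,.15,.213):
  P=C+Rz.apply([200*np.sin(th),0,13+200*np.cos(th)]); print(th,proj("top",P),proj("scene",P))
```

```text
[ 18.1   1.8 205. ] [ 13.5   5.2 205. ]
[ 17.4   1.  213. ] [ 18.   -0.5 213. ]
[ 17.5   1.1 211.5] [ 17.1   0.6 211.4]
0 [237.2334561  203.11100835] [296.7217309  177.71134912]
0.1 [237.54350091 195.44884469] [301.46827514 180.93160513]
0.15 [237.72728976 191.68501844] [303.83870841 182.70093253]
0.213 [237.98462397 187.03457395] [306.80637632 185.07084111]
```

The lever is in the middle column's rear slot, tilted about +0.09 rad (ball at local x ≈ +17.5, z ≈ 211.5). Next I'll approach from behind it with closed fingers.

```bash
cat >> h.py <<'E'
C=np.array([585.3,46.,0]);Y=-.035
Rz=R.from_euler('z',Y); Q=(Rz*R.from_euler('y',np.pi)).as_quat()
def W(x,y,ztip): # local tip -> world tcp
    return C+Rz.apply([x,y,ztip+env.tips_ahead])
def loc(P): return Rz.inv().apply(np.array(P)-C)
def st():
    s=env.read_state(); l=loc(s["tool_pos"]); l[2]-=env.tips_ahead
    print("t",round(s["time_s"],2),"tip",l.round(1),"F",Rz.inv().apply(s["force"]).round(2),"w",round(s["width"],1)); return s
def shot(n,k):
    s=env.read_state(); im=viewer.camera(n); cv2.imwrite(f"pics/{k}.png",im); return s,im
def wproj(s,P):
    p=viewer.camera_params("wrist"); T=p["tool_from_camera"]
    t=R.from_quat(s["orientation"]).inv().apply(np.array(P)-s["tool_pos"])
    c=T[:3,:3].T@(t-T[:3,3]); v=np.array([c[0],-c[1],-c[2]]); th=np.arctan2(np.hypot(*v[:2]),v[2]); u=v[:2]/max(1e-9,np.hypot(*v[:2]))
    return np.array([p["cx"],p["cy"]])+p["fx"]*th*u
def wray(s,px):
    p=viewer.camera_params("wrist"); T=p["tool_from_camera"]; d=(np.array(px)-[p["cx"],p["cy"]])/p["fx"]; r=np.hypot(*d)
    v=np.array([*(np.sin(r)*d/max(r,1e-9)),np.cos(r)]); v=np.array([v[0],-v[1],-v[2]])
    Rt=R.from_quat(s["orientation"]); return s["tool_pos"]+Rt.apply(T[:3,3]),Rt.apply(T[:3,:3]@v)
def wonz(s,px,z):
    o,d=wray(s,px); return o+d*(z-o[2])/d[2]
E
python3 - <<'E'
from h import *
q=env.ik(W(60,0,290),Q); print(q)
set_gripper(0)
env.reach(W(60,0,290),Q); st()
s,im=shot("wrist","w1"); st()
E
```

```text
[ 4.95296411e-02  3.90965032e-01  1.51657441e+00 -4.44089210e-16
  1.23405321e+00 -1.48626669e+00]
t 3.94 tip [ 59.8   0.8 289.9] F [-0.41  0.5  -0.28] w 0.3
t 3.99 tip [ 59.8   0.8 289.9] F [-0.67  0.64 -0.29] w 0.6
```

View pics/w1.png

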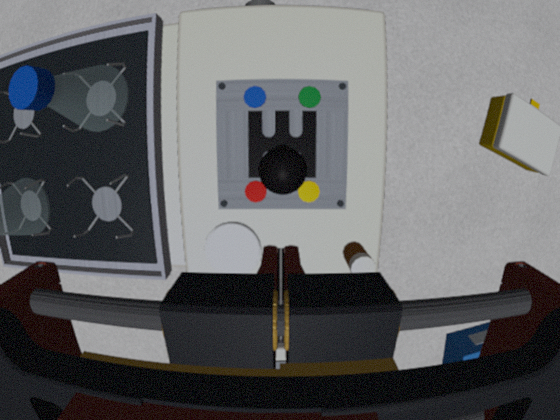

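The wrist view shows all four tags (blue (256,97), green (310,97), red (256,191), yellow (309,191)) and the ball at (283,169). The fingertips are at about (282,250). I'll check this against the fixed cameras.

Run:
```python
from h import *
im=cv2.imread("pics/w1.png"); s=env.read_state()
for c in HUE:
    b=blobs(im,c,(215,75,350,212))[0]; print(c,b,loc(wonz(s,b[1],140)).round(1))
g=im.max(2)[140:200,255:312]; m=(g<30).astype(np.uint8)
for z in (205,211,213): print(loc(wonz(s,(283,169.5),z)).round(1))
print(g[29:31],g[:,28])
```

```text
green (356, array([309.09,  96.53])) [-47.   28.4 140. ]
blue (378, array([254.46,  96.49])) [-47.  -23.3 140. ]
yellow (361, array([308.4 , 190.98])) [ 44.4  28.6 140. ]
red (359, array([255.36, 191.03])) [ 44.5 -23.  140. ]
[ 16.8   3.2 205. ]
[ 16.2   3.1 211. ]
[ 16.    3.1 213. ]
[[35 36 37  9 19 26 10 15 19 12 23 24 26 23 27  8 18 30 29 19 20 20 25 27
  23 28 32 23 32 36 28 21 20 24 23 31 22 26 28 25 30 20 26 16 28 31  1 28
  24  0 24 15 27 30 27 35 27]
 [35 37 37 22 26  6 11  9  1 21 24 11 17 29 22 19 19 20 24 19 25 30 18 29
  39 33 43 38 31 34 33 18 24 21 34 23 28 24 13 22 21 20 21 25 11 16  5  0
  21 26 12 16 34 39 33 27 43]] [ 30  34  20  31  21  16  26  19  12   0  24  17  15   4  20   9  24  16
  14   7  29  26  19  27  24  24  29  26  34  32  31  39  47  43  54  42
  47  42  42  34  28  36  17  27  19  18  24  29  23  17  28  19  19  35
  78 120 130 132 128 129]
```

Relative to the gate, the ball's position agrees to within 1 mm across views (+17.3 mm). The absolute offset of about 2 mm is within calibration, so I'll close the loop on the relative wrist view. Now descend and make contact.

Run:
```python
from h import *
env.move_l(W(60,1,201),Q,rate=120); st()
r=env.move_l(W(40,1,201),rate=25,f_stop=2); print(r); st()
env.move_l(W(33,1,201),rate=25,f_stop=15); st()
s,im=shot("wrist","w2")
```

```text
t 4.88 tip [ 60.5   1.1 201.7] F [-0.41 -0.36 -0.51] w 0.5
True
t 5.49 tip [ 44.8   1.  201.1] F [0.69 0.67 0.22] w 0.3
t 6.12 tip [ 32.6   1.  200.8] F [ 1.32 -0.01  0.95] w 0.9
```

View pics/w2.png

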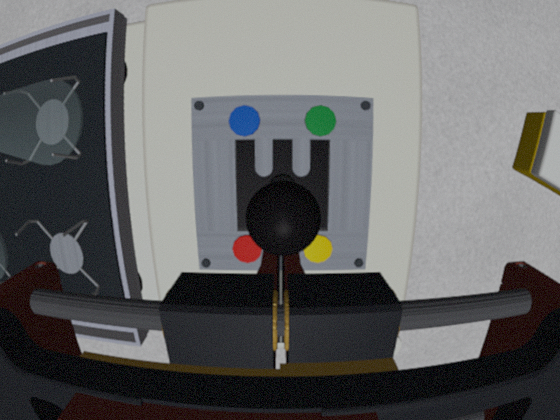

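```bash
cat >> h.py <<'E'
def meas(s,im,ballpx=None,r=None,box=(180,85,385,272)):
    G={}
    for c in HUE:
        b=blobs(im,c,box)
        if b and b[0][0]>300: G[c]=wonz(s,b[0][1],140)
    if len(G)<2: print("tags",G); 
    exp=dict(green=(-46,26),blue=(-46,-26),yellow=(46,26),red=(46,-26))
    off=np.mean([loc(G[c])[:2]-exp[c] for c in G if c in G],axis=0); print({c:loc(G[c])[:2].round(1) for c in G},"gate off",off.round(1))
    if ballpx is None:
        g=cv2.medianBlur(im.max(2),5)
        cs=cv2.HoughCircles(g,cv2.HOUGH_GRADIENT,1,30,param1=60,param2=12,minRadius=28,maxRadius=48)
        print("hough",None if cs is None else cs[0][:4].round(1)); ballpx=None if cs is None else cs[0][0][:2]
    if ballpx is None: return
    o,d=wray(s,ballpx); o=loc(o)-[*off,0]; d=Rz.inv().apply(d); d/=np.linalg.norm(d)
    P=np.array([0,0,13.]); b=d@(o-P); c=(o-P)@(o-P)-200**2; disc=b*b-c
    t=-b-np.sqrt(max(disc,0)); print("disc",round(disc),"ball rel gate",(o+t*d).round(1))
E
python3 - <<'E'
from h import *
s=env.read_state(); im=cv2.imread("pics/w2.png"); meas(s,im); meas(s,im,(283,217))
E
```

```text
{'green': array([-47.1,  28.3]), 'blue': array([-47. , -23.3]), 'yellow': array([44.7, 28.9]), 'red': array([ 44.5, -23.6])} gate off [-1.2  2.6]
hough [[282.5 217.5  37.3]
 [ 46.5 130.5  33.8]
 [  3.5 125.5  37.7]
 [ 81.5 202.5  47.4]]
disc 37219 ball rel gate [  3.6  -0.3 213. ]
{'green': array([-47.1,  28.3]), 'blue': array([-47. , -23.3]), 'yellow': array([44.7, 28.9]), 'red': array([ 44.5, -23.6])} gate off [-1.2  2.6]
disc 37274 ball rel gate [  3.4  -0.  213. ]
```

The ball is still 3.5 mm rear of neutral, so I'll push it the remainder and then back off.

Run:
```python
from h import *
env.move_l(W(29,1,201),rate=20,f_stop=15); st()
s,im=shot("wrist","w3"); meas(s,im)
```

```text
t 6.52 tip [ 28.8   1.  201. ] F [ 0.57 -0.49  0.94] w 0.3
{'green': array([-47.2,  28.3]), 'blue': array([-47.1, -23.3]), 'yellow': array([44.2, 28.5]), 'red': array([ 44.1, -23. ])} gate off [-1.5  2.6]
hough [[282.5 218.5  37.4]
 [ 37.5 125.5  44.1]
 [ 81.5 201.5  47.4]
 [ 69.5  75.5  46.3]]
disc 37438 ball rel gate [  0.7  -0.3 213. ]
```

Run:
```python
from h import *
env.move_l(W(45,1,201),rate=60)
env.move_l(W(45,-46,201),rate=100)
env.move_l(W(-0.7,-46,201),rate=100); st()
s,im=shot("wrist","w4"); meas(s,im)
r=env.move_l(W(-0.7,-27,200),rate=25,f_stop=2.5); print(r); st()
r=env.move_l(W(-0.7,-15,199),rate=25,f_stop=10); print(r); st()
s,im=shot("wrist","w5"); meas(s,im)
```

```text
t 8.21 tip [ -0.3 -45.7 201.4] F [ 0.45  0.17 -0.23] w 0.6
{'green': array([-47.3,  23.9]), 'blue': array([-47.5, -23.7])} gate off [-1.4  0.1]
hough [[372.5 271.5  33.8]
 [ 84.5 154.5  47.4]
 [ 39.5 158.5  42.7]
 [ 60.5 300.5  46.3]]
disc 30504 ball rel gate [  0.    2.1 213. ]
False
t 9.17 tip [ -0.7 -27.  200. ] F [0.03 0.37 0.43] w 0.1
False
t 9.8 tip [ -0.6 -14.9 199.1] F [ 1.   -1.45  0.55] w 0.8
{'green': array([-47.4,  28.1]), 'blue': array([-47.3, -23.5])} gate off [-1.4  2.3]
hough [[331.5 277.5  37.2]
 [ 64.5 157.5  44.1]
 [117.5 152.5  42.8]
 [ 89.5 232.5  40.8]]
disc 31301 ball rel gate [  1.4   8.8 212.8]
```

View pics/w5.png

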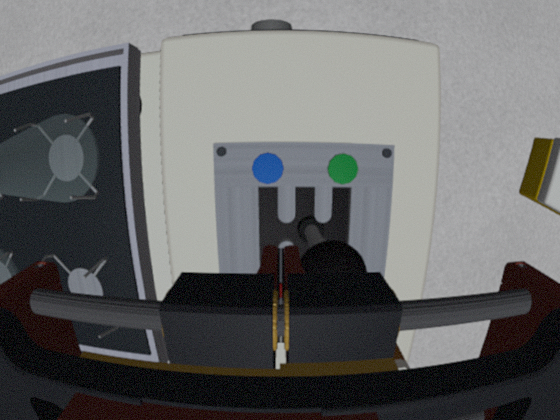

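The lever is sliding across freely; the stem is visible in the channel at (305,228). I'll continue.

Run:
```python
from h import *
r=env.move_l(W(-0.7,8,197),rate=25,f_stop=8); print(r); st()
r=env.move_l(W(-0.7,16,196),rate=20,f_stop=8); print(r); st()
s,im=shot("wrist","w6"); meas(s,im)
s,im=shot("top","t6"); cv2.imwrite("pics/t6z.png",cv2.resize(im[170:240,200:290],None,fx=6,fy=6,interpolation=cv2.INTER_CUBIC))
```

```text
False
t 10.93 tip [ -0.7   8.  197. ] F [-0.95 -1.37  1.4 ] w 0.6
False
t 11.47 tip [ -0.7  16.2 195.9] F [-0.61 -1.28  0.67] w 0.5
{'green': array([-47.5,  28.4]), 'blue': array([-47.4, -23.2])} gate off [-1.4  2.6]
hough [[324.5 280.5  43. ]
 [ 60.5 159.5  37.2]
 [235.5  62.5  43.3]
 [ 48.5 113.5  43. ]]
disc 28838 ball rel gate [  2.9  36.1 209.7]
```

View pics/w6.png

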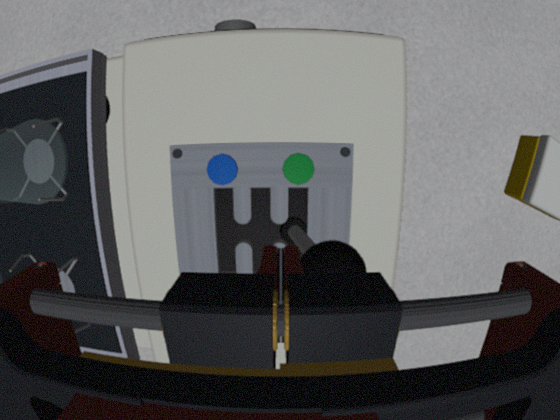

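The stem is almost in the left column. I'll go on gently to the side stop.

Run:
```python
from h import *
r=env.move_l(W(-0.7,24,195),rate=12,f_stop=5); print(r); s=st()
print(env.read_state()["force"])
s,im=shot("wrist","w7"); meas(s,im,(333,276))
```

```text
True
t 12.05 tip [ -0.7  20.  195.4] F [ 0.32 -3.74  2.99] w 0.7
[ 0.18803121 -3.74521315  2.98813174]
{'green': array([-47.4,  28.4]), 'blue': array([-47.4, -23.1])} gate off [-1.4  2.6]
disc 28094 ball rel gate [  0.9  44.2 208.1]
```

View pics/w7.png

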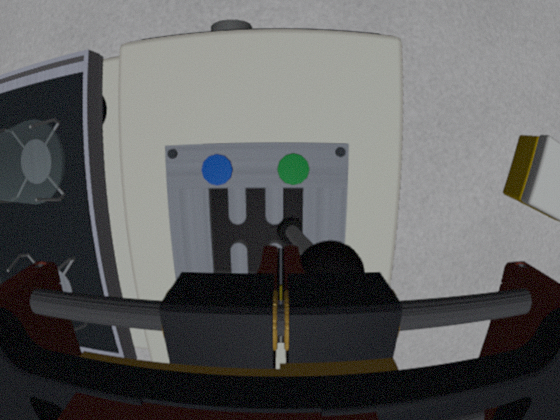

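Contact at the side stop (ball y ≈ 43, about 4 N). Now I'll go round behind the ball and push it forward into the green slot.

Run:
```python
from h import *
env.move_l(W(-0.7,8,196),rate=60)
env.move_l(W(45,4,196),rate=100)
env.move_l(W(45,43.5,196),rate=100); st()
s,im=shot("wrist","w8"); meas(s,im)
r=env.move_l(W(24,43.5,195),rate=25,f_stop=7); print(r); st()
r=env.move_l(W(10,43.5,193),rate=25,f_stop=7); print(r); st()
s,im=shot("wrist","w9"); meas(s,im)
```

```text
t 13.6 tip [ 44.8  44.3 196. ] F [ 0.58 -0.09 -0.24] w 0.5
{'green': array([-47. ,  28.6]), 'blue': array([-47. , -19.3]), 'yellow': array([44.2, 28.7]), 'red': array([ 44.4, -21.2])} gate off [-1.4  4.2]
hough [[280.5 184.5  37.9]
 [ 47.5  63.5  38.4]
 [319.5 320.5  47.4]
 [159.5 302.5  28.8]]
disc 37563 ball rel gate [  0.   40.3 208.9]
False
t 14.64 tip [ 24.3  43.6 195.3] F [2.73 0.08 2.16] w 0.3
False
t 15.36 tip [  9.5  43.4 192.7] F [ 1.17  0.69 -0.06] w 0.3
{'green': array([-47.4,  28.6]), 'blue': array([-47.3, -19.5])} gate off [-1.3  4.6]
hough [[283.5 219.5  38.5]
 [ 37.5 103.5  46.3]
 [ 30.5 152.5  28.6]
 [557.5 173.5  40.7]]
disc 37322 ball rel gate [-19.3  40.5 207.9]
```

View pics/w9.png

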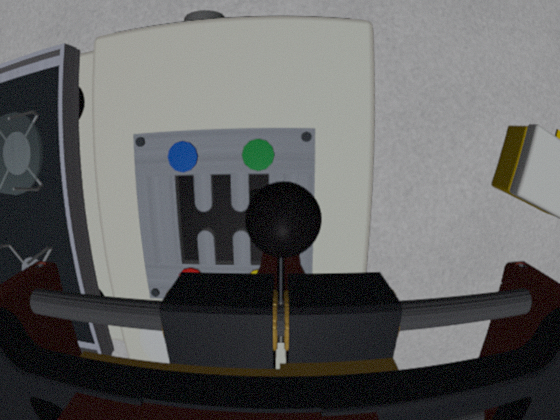

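The ball at (283,219) is entering the green slot at x ≈ -19 with little force. I'll push it home to the end stop.

Run:
```python
from h import *
r=env.move_l(W(-8,43.5,191),rate=25,f_stop=7); print(r); st()
if not r:
    r=env.move_l(W(-20,43.5,190),rate=10,f_stop=6); print(r); st()
s,im=shot("wrist","w10"); meas(s,im)
```

```text
False
t 16.28 tip [ -8.3  43.5 190.8] F [-0.   -0.31  0.99] w 0.6
True
t 17.06 tip [-14.9  43.4 190.1] F [2.28 0.32 0.55] w 0.3
{'green': array([-50.6,  26.2]), 'blue': array([-47.4, -19.7])} gate off [-3.   3.2]
hough [[283.5 218.5  37.1]
 [ 47.5 128.5  34.9]
 [128.5 329.5  35. ]
 [  5.5 190.5  34.3]]
disc 38062 ball rel gate [-42.   41.8 204. ]
```

View pics/w10.png

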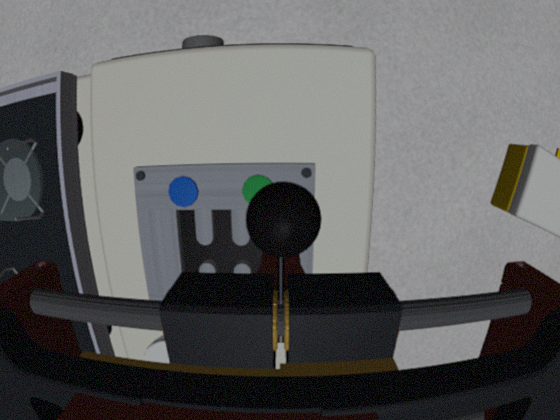

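The push stopped at the predicted end position. One slightly firmer nudge (under 12 N) will confirm it is a hard stop, then I'll retreat and look.

Run:
```python
from h import *
r=env.move_l(W(-20,43.5,190),rate=8,f_stop=11); print(r); st()
env.move_l(W(6,43.5,192),rate=60)
env.move_l(W(40,43.5,300),rate=150); st()
s,im=shot("wrist","w11"); meas(s,im,box=(100,40,420,300))
env.reach(W(-120,230,350),Q); st()
for n,b in [("top",(200,170,290,240)),("scene",(260,155,340,225))]:
    s,im=shot(n,n+"11"); x0,y0,x1,y1=b; cv2.imwrite(f"pics/{n}11z.png",cv2.resize(im[y0:y1,x0:x1],None,fx=6,fy=6,interpolation=cv2.INTER_CUBIC))
P=lambda a,b:C+Rz.apply([a,b,13+np.sqrt(200**2-a*a-b*b)])
for n in("top","scene"):print(n,proj(n,P(-41,42)),proj(n,P(-35,42)))
```

```text
True
t 17.59 tip [-15.8  43.3 190.2] F [ 3.3   0.69 -0.79] w 0.5
t 19.02 tip [ 39.3  43.4 299. ] F [-0.65  0.27 -0.15] w 0.3
{'blue': array([-47.1, -23.1]), 'yellow': array([44.3, 28.7]), 'red': array([ 44.5, -22.9])} gate off [-1.5  2.9]
hough [[ 54.5 112.5  44.1]
 [ 96.5 243.5  44.1]
 [115.5 317.5  45.2]
 [178.5 267.5  42.8]]
disc -27548 ball rel gate [ -65.3 -190.5  177.3]
t 20.05 tip [-119.5  229.5  349.6] F [ 0.26  0.52 -1.  ] w 0.5
top [220.89161731 218.69654466] [220.91318208 216.36306172]
scene [295.39584704 166.46851605] [296.78043113 167.07435107]
```

View pics/w11.png

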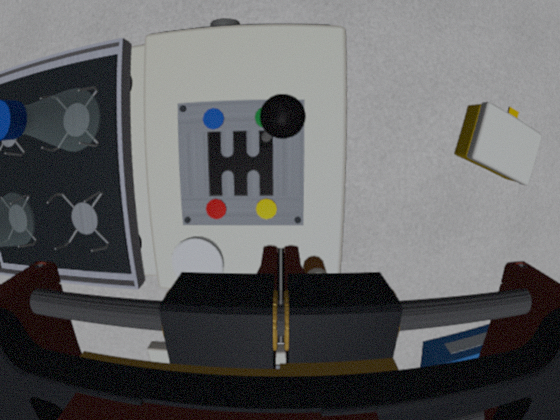

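View pics/top11z.png

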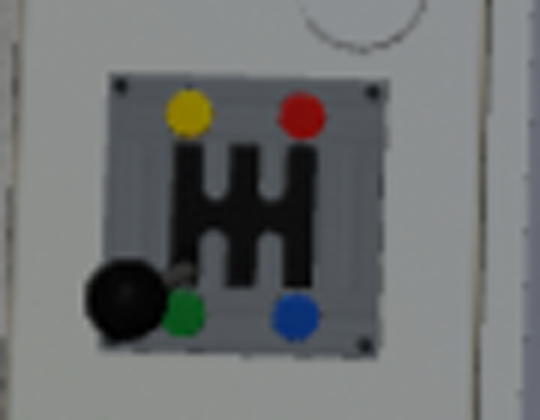

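View pics/scene11.png

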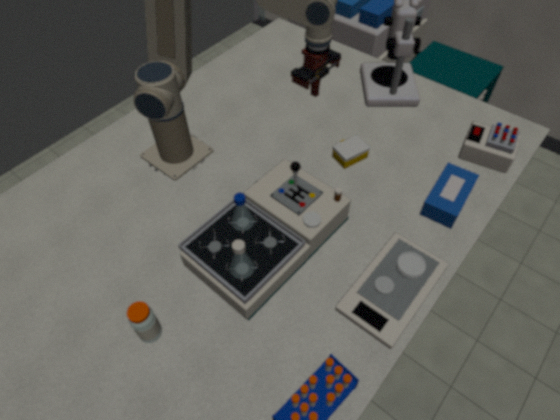

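The ball in the top view is at (220.8, 219.4). The prediction for fully home is (220.9, 218.7), and 216.4 would mean 6 mm short, so the lever is home beside the green disc. Flasks, vial, dish, box and bottle look unmoved, and the hand is clear.

Run:
```python
from h import *
st(); workorder.sign_off(); st()
```

```text
t 20.15 tip [-119.1  229.1  349.5] F [ 0.28  0.45 -0.17] w 0.8
the job is handed in; nothing more can be done
the job is handed in; nothing more can be done
```

The gear lever is home at the end of the green slot (front-left). I handed the job in at about 20 s of the 51 s allowed.

**What I did:** With closed fingertips I pushed the ball forward from the middle rear slot to neutral. Next I pushed it left to the side stop, then forward to the end of the green slot. The pushes stopped on contact at force limits of 11 N or less, below the 35 N limit. I never gripped the lever.

**Last checks:**
- **Lever:** The ball's top-view position is within 1 px (under 2 mm) of the fully-home prediction. Before I backed off, the wrist view put it about 42 mm forward and 42 mm left, against 41 and 42 specified. A second, firmer push moved the fingertips less than 1 mm, so the lever was at a hard stop.
- **Surroundings:** The flasks and everything else look unmoved by eye. The hand is clear, with no force beyond sensor noise on the tool.

**What disagreed:**
- **Camera offset:** The wrist camera placed the gate 1.4 mm in x and 2.6 mm in y from the fixed cameras, slightly past the 2 mm calibration. I therefore steered by the lever's position relative to the gate.
- **Unusable ball fits:** The automatic ball fit failed in the wrist picture taken after backing off. It was also poor in the two pictures near the side stop, where I placed the ball by eye and relied on contact.

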